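# Unbolt the glass locker with the round window

### The job

Two small bench lockers for polished glass stand on the bench; the hatch of one has a round window, that of the other an oblong one. Unbolt the hatch with the round window: lift the ball handle of its barrel bolt up out of its notch, draw the bolt all the way back out of the keeper, and let go of it. Leave the other locker's bolt as it is.

Things in the scene. Friction and masses are not known exactly. Their poses are not given: they have to be found in the camera images.
- round_locker: Locker to unbolt: grey steel, fixed, 190 (x) x 210 (y) x 86 mm high; its aluminium hatch has a round window 84 mm across at x=43, y=-20. Origin: centre of the underside; z up, y along the bolt towards its keeper. Bolt rod (13 thick) on the hatch: axis at x=-35, z=104 mm. Guides round it, 21 wide, 115 high, at y=-62, 37; keeper at y=76. Nothing else lies near the ball, down to z=86.
- round_locker_bolt (a joint): Slide of its bolt, m: 0 = home in the keeper, grows as it is drawn to the locker's -y, stop at 0.045. Tip leaves the keeper at 0.02, the fixed frame at 0.03. Needs about 2 N. A notch blocks it until the handle is lifted: two steel lugs, 1.5 mm either side of the stem, x -63 to -51, y -20 to 16, tops at z=118 mm in the locker's frame.
- round_locker_handle (a joint): Lift of its handle about the rod, rad: 0 = down in the notch, starts at 0 to 0.12, clears the lugs at about 0.5, stop at 1.0. About 1 N at the ball; stays where left. A stem (8 mm thick) ends in a brass ball, 20 mm diameter; ball centre in the locker's frame, mm: x = -35 - 58 cos(0.4+lift), y = -1000 slide, z = 104 + 58 sin(0.4+lift); when down x=-88, z=127.
- oblong_locker_ball (a point): Centre of the brass 20 mm ball on the bolt handle of the other locker, to be left alone: same locker and bolt, but its hatch has an oblong window, 56 x 132 mm.

How it is judged:
By the outcome, as a careful person would: the job done as asked, in the order asked, and still so for the second after the job is handed in, with the robot touching nothing.
It also fails if it takes over 29 s, if anything falls off the work surface, if the arm or the gripper's body presses on something with over 40 N, if the wrist force passes 120 N, or if a joint passes its speed limit or range.

### The arm

A 6-joint arm with a two-finger parallel gripper is mounted at the origin on the work surface. World frame = base frame: x ahead of the robot, y to its left, z up, the work surface at z = 0. Lengths are in mm, angles in rad, forces in N, time in s.
With the tool pointing down it reaches from about 350 to 975 mm from the base axis. Payload 7.1 kg.
Tool frame: the origin (TCP) lies on the front face of the gripper's body, between the roots of the fingers; the fingertips stand 80 mm ahead of it and the grasp point (between the pads) lies 61 mm ahead of it (env.tips_ahead is the distance from the TCP to the fingertips, in mm); z points along the fingers, y is the direction in which the jaws open and shut (so a half turn about z gives the same grasp; the last joint's range is limited). The gripper opens to 88 mm and grips with 3 to 60 N. Pads are 20 mm wide; open, the fingers measure 115 mm over their backs; the gripper's body (75 mm by 178 mm) begins 61 mm behind the grasp point.
Start: joints at [-1.173, 0.423, 1.63, -0, 1.089, -0.019], TCP at [253.038, -571.469, 302.675] pointing down, gripper open.
Joint ranges: [-3, 3], [-0.9, 2.11], [0.09, 2.58], [-1.31, 4.45], [0.11, 2.69], [-2.54, 2.54]. Speed limits (rad/s): [2.39, 2.39, 3.01, 3.14, 3.14, 3.14].

### API

Orientations are given as a unit quaternion [x, y, z, w].
In Python, from station import env, set_gripper, viewer, workorder gives the robot as it stands. Calls block until the motion is done:
- env.reach(position, orientation): joint-space move of the TCP to a pose.
- env.move_l(position, rot=None, rate=150, f_stop=None): straight line of the TCP; rot=None keeps the orientation; rate is the mean speed in mm/s. With f_stop (N) it stops when the force on the tool has changed by that much, and returns True; else False.
- env.move_joints(angles): joint-space move.
- set_gripper(opening): finger opening in mm; the grip force is fixed at half the most; returns when the fingers have stopped.
- env.hold(seconds).
- env.ik(position, orientation): joint angles nearest the present ones, or None.
- env.read_state(): the state.
- viewer.camera(name): name is "side" or "top"; returns the picture (420x560x3 uint8, blue, green, red); there is no depth.
- viewer.camera_params(name): a dict with "fx", "fy", "cx", "cy" (pixels), "dist" ([k1, k2, p1, p2, k3] as OpenCV has them; the pictures are not rectified), "pose" (4x4, takes a point from camera to world coordinates). Camera axes: x right, y up, looking along -z (the intrinsics and any distortion apply to the point x, -y, -z); pixel columns grow to the right and rows downward; lengths in mm; the calibration is good to about 2 mm. A picture is of the moment at which its call begins. camera_params takes no time and is no camera call.
A pose or a line that the arm cannot do raises env.IKError and nothing moves.
- workorder.sign_off(): hands the job in, once; it reports no verdict.
The state is a dict: "time_s": time; "qpos": joint angles; "dq": joint speeds; "tau": joint torques, N m; "tool_pos": TCP position; "orientation": TCP orientation; "force": force on the tool from outside, world axes, zero at the start; "wrist_torque": the same for the moment, N m; "width": finger opening in mm.
Only numpy, scipy, OpenCV 4.12 (cv2) and the standard library are available. Lean on these libraries where they do the work, as an engineer would, in place of code of your own. Each camera call takes 0.05 s, during which the arm holds its last target.

## Working session

There is one attempt and no reset: what is moved stays moved. The work goes in short steps, each a Python script; the robot and the scene stay as the last script left them, time stands still between calls to the robot, and variables do not carry over. Pictures are saved under pics/ and viewed, and the job is handed in when it is done.

```bash
ls; mkdir -p pics
python3 - <<'E'
from station import env,viewer
import cv2,numpy as np
np.set_printoptions(precision=3,suppress=True)
for n in("side","top"):
    cv2.imwrite(f"pics/{n}0.png",viewer.camera(n)); p=viewer.camera_params(n);print(n,p)
s=env.read_state();print(s["time_s"],s["orientation"])
E
```

```text
pics
side {'fx': 415.1519010744366, 'fy': 415.1519010744366, 'cx': 280.96888166723164, 'cy': 212.51205657191764, 'dist': array([0.034, 0.   , 0.   , 0.   , 0.   ]), 'pose': array([[ -0.836,   0.326,  -0.441, 197.641],
       [ -0.548,  -0.48 ,   0.685, 552.042],
       [  0.012,   0.814,   0.58 , 587.868],
       [  0.   ,   0.   ,   0.   ,   1.   ]])}
top {'fx': 429.4712023550428, 'fy': 429.4712023550428, 'cx': 278.4372636986972, 'cy': 205.63795166588127, 'dist': array([-0.098,  0.   ,  0.   ,  0.   ,  0.   ]), 'pose': array([[  0.028,   0.977,  -0.211, 404.603],
       [ -1.   ,   0.028,  -0.007,  12.342],
       [ -0.001,   0.211,   0.977, 891.901],
       [  0.   ,   0.   ,   0.   ,   1.   ]])}
0.1 [ 0.978  0.207 -0.    -0.001]
```

View pics/top0.png

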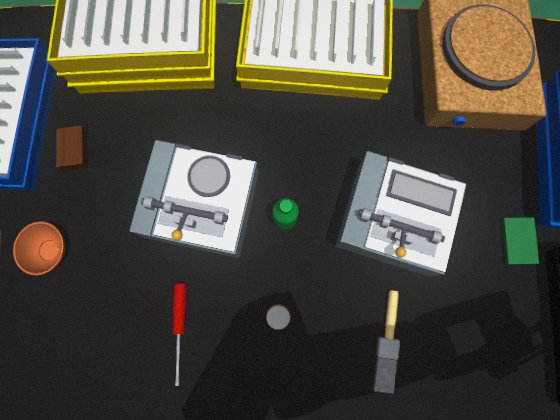

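View pics/side0.png

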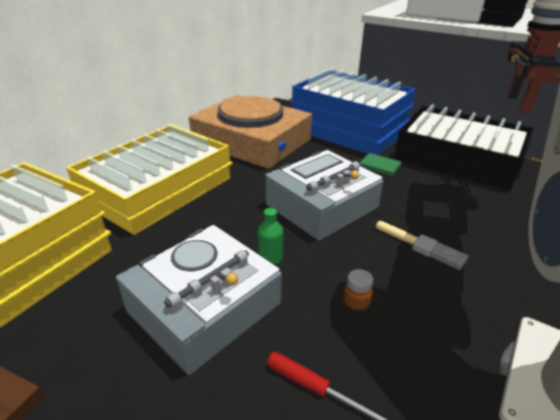

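The round-window locker is at the left in the top view, with its ball near (178,235). In the side view it is the near one, with the ball near (232,279). The keeper end is at the left, around (148,202) in the top view. Next I'll measure these points.

```bash
cat > h.py <<'E'
import cv2,numpy as np
from station import env,viewer,set_gripper,workorder
np.set_printoptions(precision=3,suppress=True)
def ray(n,uv):
    p=viewer.camera_params(n);K=np.array([[p["fx"],0,p["cx"]],[0,p["fy"],p["cy"]],[0,0,1]])
    q=cv2.undistortPoints(np.array([[uv]],float),K,np.array(p["dist"]))[0,0]
    T=np.array(p["pose"]);d=T[:3,:3]@[q[0],-q[1],-1];return T[:3,3],d/np.linalg.norm(d)
def plane(n,uv,z):
    o,d=ray(n,uv);return o+d*(z-o[2])/d[2]
def tri(a,b):
    (o1,d1),(o2,d2)=ray("top",a),ray("side",b)
    t=np.linalg.lstsq(np.c_[d1,-d2],o2-o1,rcond=None)[0]
    p,q=o1+t[0]*d1,o2+t[1]*d2;return (p+q)/2,np.linalg.norm(p-q)
def ball(img,near,r=25):
    h=cv2.cvtColor(img,cv2.COLOR_BGR2HSV);m=cv2.inRange(h,(8,130,90),(28,255,255))
    k=np.zeros_like(m);cv2.circle(k,near,r,255,-1);m&=k
    n,l,s,c=cv2.connectedComponentsWithStats(m)
    i=1+np.argmax(s[1:,4]);return c[i],s[i]
E
python3 - <<'E'
from h import *
T=cv2.imread("pics/top0.png");S=cv2.imread("pics/side0.png")
a,sa=ball(T,(178,235));b,sb=ball(S,(232,279));print(a,sa,b,sb);B,e=tri(a,b);print("ball",B,e)
a2,_=ball(T,(401,252));b2,_=ball(S,(355,174));print("ball2",*tri(a2,b2))
def win(img,near):
    g=cv2.cvtColor(img,cv2.COLOR_BGR2GRAY);v=int(np.median(g[near[1]-3:near[1]+4,near[0]-3:near[0]+4]))
    m=cv2.inRange(g,v-25,v+18);m=cv2.morphologyEx(m,cv2.MORPH_OPEN,np.ones((3,3)))
    n,l,s,c=cv2.connectedComponentsWithStats(m);i=l[near[1],near[0]];
    cc=max(cv2.findContours((l==i).astype(np.uint8),0,1)[0],key=cv2.contourArea)
    return cv2.fitEllipse(cc),s[i]
wt=win(T,(209,176));ws=win(S,(194,255));print(wt,ws)
print("win tri",*tri(wt[0][0:2],ws[0][0:2]));print("win@88",plane("top",wt[0],88),plane("side",ws[0],88))
t=T[130:270,120:270];cv2.imwrite("pics/tz.png",cv2.resize(t,None,fx=4,fy=4,interpolation=2))
t=S[220:360,110:290];cv2.imwrite("pics/sz.png",cv2.resize(t,None,fx=4,fy=4,interpolation=2))
E
```

```text
[176.543 234.654] [172 230  10  10  81] [231.2   278.244] [226 273  11  11  90]
ball [512.048 200.498 129.037] 3.0417916043881603
ball2 [ 492.671 -202.924  128.459] 2.3864610416977237
(((208.08795166015625, 175.35015869140625), (32.88628387451172, 34.66733932495117), 65.1015853881836), array([191, 159,  35,  34, 943], dtype=int32)) (((193.53787231445312, 253.69198608398438), (23.397432327270508, 37.88591384887695), 80.7603759765625), array([175, 242,  38,  25, 740], dtype=int32))Traceback (most recent call last):
  File "<stdin>", line 12, in <module>
  File "h.py", line 11, in tri
    (o1,d1),(o2,d2)=ray("top",a),ray("side",b)
                    ~~~^^^^^^^^^
  File "h.py", line 6, in ray
    q=cv2.undistortPoints(np.array([[uv]],float),K,np.array(p["dist"]))[0,0]
      ~~~~~~~~~~~~~~~~~~~^^^^^^^^^^^^^^^^^^^^^^^^^^^^^^^^^^^^^^^^^^^^^^
cv2.error: OpenCV(4.12.0) /io/opencv/modules/core/src/matrix_transform.cpp:181: error: (-215:Assertion failed) _src.dims() <= 2 && esz <= 32 in function 'transpose'
```

```bash
sed -i 's/np.array(\[\[uv\]\],float)/np.array(uv,float).reshape(1,1,2)/' h.py
python3 - <<'E'
from h import *
T=cv2.imread("pics/top0.png");S=cv2.imread("pics/side0.png")
wt=(208.09,175.35);ws=(193.54,253.69)
print("win tri",*tri(wt,ws));print("win@88",plane("top",wt,88),plane("side",ws,88))
t=T[130:270,120:270];cv2.imwrite("pics/tz.png",cv2.resize(t,None,fx=4,fy=4,interpolation=2))
t=S[220:360,110:290];cv2.imwrite("pics/sz.png",cv2.resize(t,None,fx=4,fy=4,interpolation=2))
E
```

```text
win tri [636.289 157.803  87.788] 3.196738338932903
win@88 [634.791 156.88   88.   ] [637.843 158.359  88.   ]
```

View pics/tz.png

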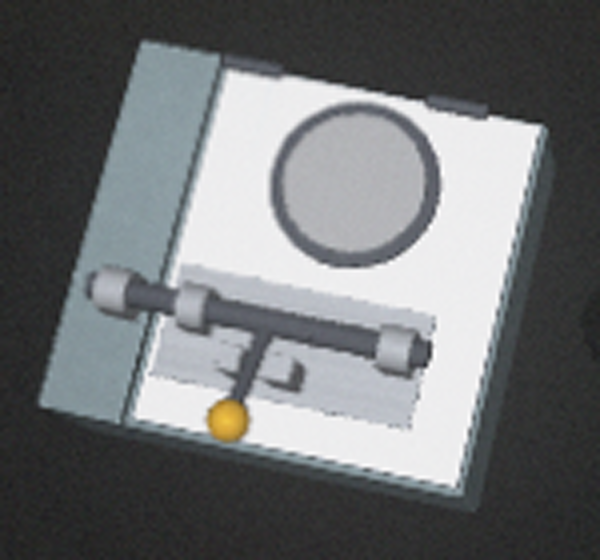

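View pics/sz.png

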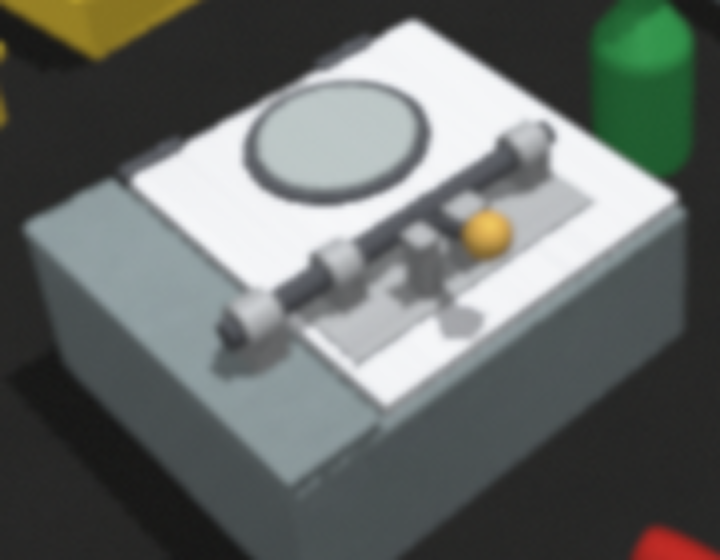

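```bash
cat > fit.py <<'E'
from h import *
f=lambda u,v:(120+(u-1.5)/4,130+(v-1.5)/4)
g=lambda u,v:(110+(u-1.5)/4,220+(v-1.5)/4)
L=[];W=[]
def add(n,uv,loc,z):
    L.append(loc);W.append(plane(n,uv,z)[:2])
add("top",f(140,40),(95,105),86);add("top",f(38,405),(-95,105),86);add("top",f(548,124),(95,-105),87);add("top",f(466,497),(-95,-105),87)
add("top",f(116,291),(-35,76),109);add("top",f(194,306),(-35,37),109);add("top",f(398,349),(-35,-62),109)
add("top",(208.09,175.35),(43,-20),88);add("top",(176.5,234.7),(-87,0),129)
add("side",(193.54,253.69),(43,-20),88);add("side",(231.2,278.2),(-87,0),129)
add("side",g(25,232),(95,105),86);add("side",g(292,487),(-95,105),86);add("side",g(680,205),(-95,-105),87);add("side",g(412,18),(95,-105),87)
L=np.array(L,float);W=np.array(W)
def fit(L,W):
    l=L-L.mean(0);w=W-W.mean(0);c=l[:,0]+1j*l[:,1];d=w[:,0]+1j*w[:,1]
    th=np.angle((c.conj()*d).sum());R=np.array([[np.cos(th),-np.sin(th)],[np.sin(th),np.cos(th)]])
    o=W.mean(0)-R@L.mean(0);return th,o,R
for nm,ix in(("top",slice(0,9)),("side",slice(9,15)),("all",slice(0,15))):
    th,o,R=fit(L[ix],W[ix]);print(nm,th,np.degrees(th),o);print((W[ix]-(L[ix]@R.T+o)))
E
python3 fit.py
```

```text
top -0.17702946164748282 -10.143041001873838 [595.044 182.925]
[[ 0.174  0.851]
 [ 0.985  0.102]
 [-2.386  0.537]
 [ 0.619 -1.621]
 [-0.907 -1.213]
 [-0.199 -0.728]
 [-0.444 -0.682]
 [ 0.942  1.215]
 [ 1.216  1.539]]
side -0.18026443312087762 -10.328391214144578 [596.268 188.449]
[[ 2.857 -2.704]
 [ 3.    -3.218]
 [-3.019 -0.26 ]
 [-1.011 -1.949]
 [ 0.257  5.772]
 [-2.084  2.359]]
all -0.17750716626534746 -10.170411460331392 [595.529 185.139]
[[-0.353 -1.309]
 [ 0.442 -2.147]
 [-2.815 -1.641]
 [ 0.175 -3.887]
 [-1.432 -3.436]
 [-0.706 -2.955]
 [-0.903 -2.917]
 [ 0.469 -0.98 ]
 [ 0.722 -0.715]
 [ 3.521  0.499]
 [ 3.781  0.328]
 [-2.042  2.74 ]
 [ 0.059  1.568]
 [ 0.758  9.391]
 [-1.676  5.463]]
```

```bash
cat >> h.py <<'E'
TH=-0.1772;O=np.array([595.3,183.7])
R2=np.array([[np.cos(TH),-np.sin(TH)],[np.sin(TH),np.cos(TH)]])
Q=[np.cos(TH/2),np.sin(TH/2),0,0]
EY=np.append(R2[:,1],0);EX=np.append(R2[:,0],0)
E
python3 - <<'E'
from h import *
B=np.array([511,200,129.])
print(env.ik(B+[0,0,175],Q),env.ik(B+[0,0,61],Q))
env.reach(B+[0,0,165],Q);set_gripper(38)
env.move_l(B+[0,0,90]);s=env.read_state();print(s["time_s"],s["tool_pos"],s["width"],s["force"])
cv2.imwrite("pics/s1.png",viewer.camera("side")); cv2.imwrite("pics/t1.png",viewer.camera("top"))
E
```

```text
[ 0.351  0.31   1.798 -0.     1.033  2.099] [ 0.351  0.472  1.873 -0.     0.797  2.099]
4.5083 [511.346 200.128 219.356] 38.23881059115006 [-0.203 -0.476  1.01 ]
```

View pics/s1.png

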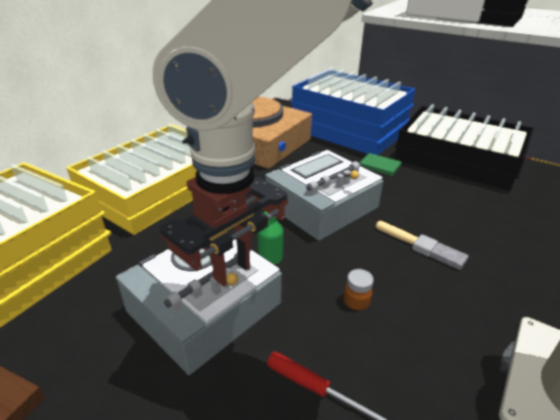

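View pics/t1.png

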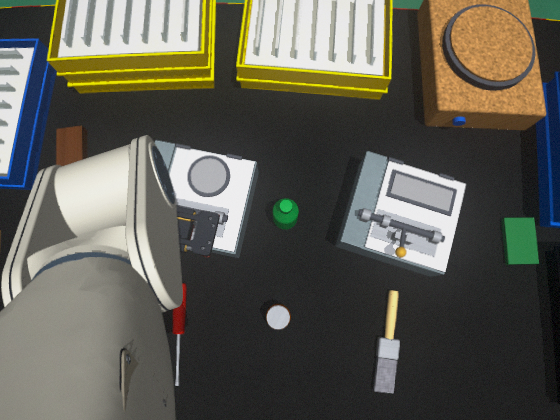

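In the side view the fingers straddle the ball at about (232,279). The top view is hidden by the arm. I'll go down guarded, then centre on the ball by touching it from each side.

Run:
```python
from h import *
p=np.array(env.read_state()["tool_pos"]);t=np.array([511,200,190.])
print("blocked",env.move_l(t,rate=60,f_stop=5))
set_gripper(30)
f0=np.array(env.read_state()["force"]);print(f0)
pts=[]
for s in(1,-1):
    hit=env.move_l(t+s*9*EY,rate=20,f_stop=2);st=env.read_state()
    d=(np.array(st["tool_pos"])-t)@EY;pts.append((hit,d,np.array(st["force"])-f0));
    env.move_l(t,rate=60)
print(pts,env.read_state()["time_s"],env.read_state()["width"])
```

```text
blocked False
[ 0.229  0.659 -0.122]
[(True, np.float64(6.924325305419195), array([ 0.415, -1.859,  0.144])), (True, np.float64(-5.3565277789126595), array([0.842, 0.973, 0.607]))] 6.8917 30.178528483692673
```

Both contacts were found. The span of 12.3 mm fits a 30 mm gap less the 20 mm ball plus the notch play. The centre is at +0.8 mm, so I'll grip there.

Run:
```python
from h import *
t=np.array([511,200,190.])+0.8*EY
env.move_l(t,rate=60);set_gripper(15)
s=env.read_state();print(s["time_s"],s["width"],s["force"],s["tool_pos"])
cv2.imwrite("pics/s2.png",viewer.camera("side")[200:350,110:310].repeat(3,0).repeat(3,1))
```

```text
7.5 18.564260502859927 [-0.578 -1.67   0.169] [511.064 200.657 189.933]
```

View pics/s2.png

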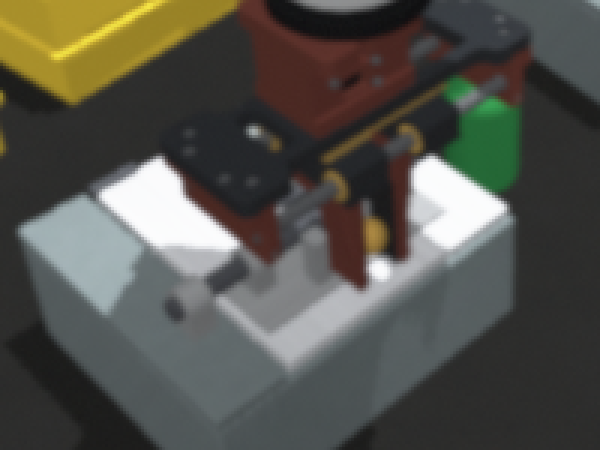

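The ball is held between the pads (width 18.6 mm, little force). Now I'll lift along the arc.

Run:
```python
from h import *
t=np.array([511,200,190.])+0.8*EY
arc=lambda l:np.array(-58*np.cos(.4+l)*EX+[0,0,58*np.sin(.4+l)])
l0=.045
for l in(.15,.25,.35,.45,.55,.65,.75):
    h=env.move_l(t+arc(l)-arc(l0),rate=60,f_stop=15);s=env.read_state()
    print(l,h,s["force"],s["width"])
    if h:break
print(s["time_s"],s["tool_pos"],t+arc(.75)-arc(l0))
cv2.imwrite("pics/s3.png",viewer.camera("side")[200:350,110:310].repeat(3,0).repeat(3,1))
```

```text
0.15 False [-1.761 -0.483  0.101] 18.181158010087845
0.25 False [-2.791 -0.851  1.736] 18.322205466706897
0.35 False [-5.857  0.438  3.846] 18.697231116760854
0.45 False [-4.423 -0.714  4.748] 18.329111325684778
0.55 False [-4.393 -0.358  4.019] 18.229117436472002
0.65 False [-2.029 -1.084  1.211] 18.121233015531505
0.75 False [ 0.029 -0.668  0.097] 18.449810844486755
9.3 [539.884 195.693 218.028] [539.351 195.736 217.974]
```

View pics/s3.png

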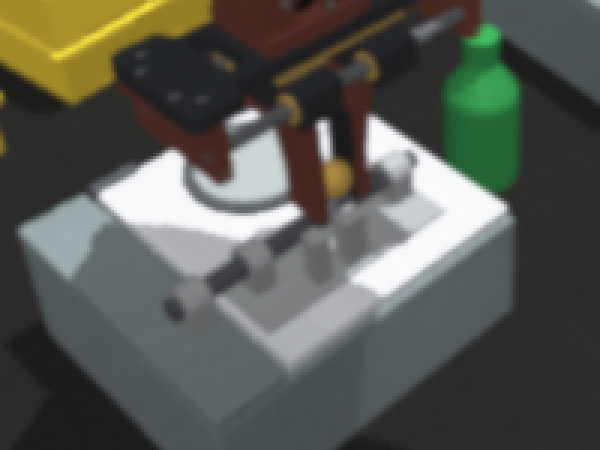

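The ball is lifted clear of the lugs and still held. I'll check the bottle clearance, then draw the bolt.

Run:
```python
from h import *
print("cap",tri((286,206),(270,211)))
s0=env.read_state();t=np.array(s0["tool_pos"])
h1=env.move_l(t-38*EY,rate=60,f_stop=20);s=env.read_state();print(h1,s["force"],s["width"])
h=env.move_l(t-49*EY,rate=25,f_stop=8)
s=env.read_state();print(h,s["force"],s["width"],(np.array(s["tool_pos"])-t)@EY,s["time_s"])
cv2.imwrite("pics/s4.png",viewer.camera("side")[200:350,110:310].repeat(3,0).repeat(3,1))
```

```text
cap (array([573.141,   4.602, 118.021]), np.float64(3.654677865858778))
False [-1.357 -2.554 -0.772] 18.435690024634376
True [-1.206  4.469  2.669] 18.118882938351327 -44.734755789542525 10.5
```

View pics/s4.png

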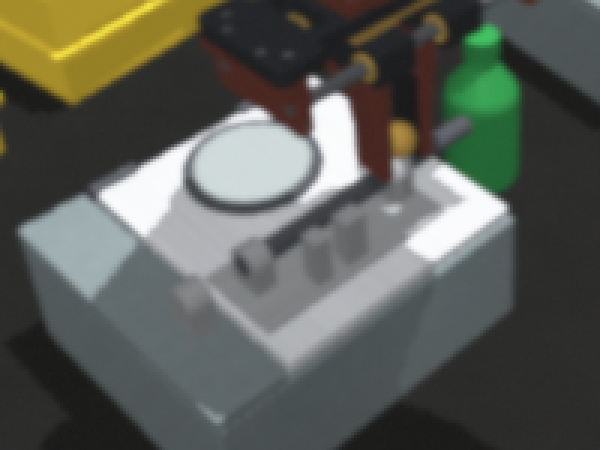

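The bolt met its stop at 44.7 mm and the rod tip is clear of the keeper. Letting go and withdrawing.

Run:
```python
from h import *
set_gripper(44)
t=np.array(env.read_state()["tool_pos"])
env.move_l(t+[0,0,110],rate=120)
env.reach(np.array([380,-20,340.]),Q)
s=env.read_state();print(s["time_s"],s["force"],s["width"])
T=viewer.camera("top");S=viewer.camera("side")
cv2.imwrite("pics/t5.png",T);cv2.imwrite("pics/s5.png",S)
```

```text
13.125 [ 0.737 -0.666  0.654] 43.78927736307518
```

View pics/t5.png

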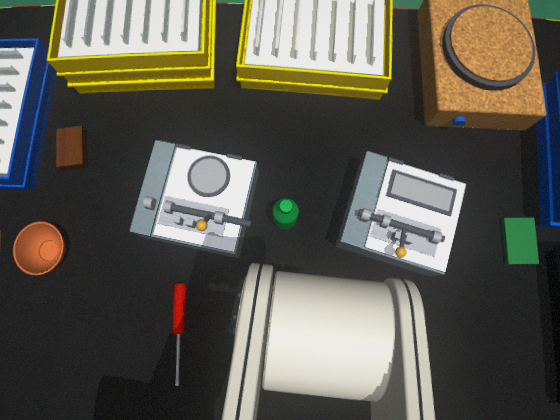

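View pics/s5.png

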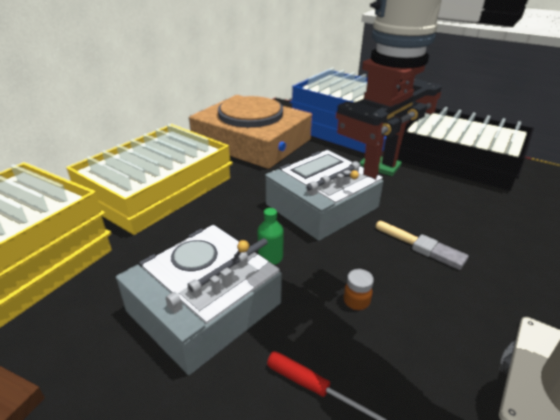

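The top view shows the rod out of the keeper, which stands alone at (149,203). The ball is now at (202,225) in the top view and (243,246) in the side view. The other ball is unchanged at (401,252). I'll do one numeric check, then sign off.

Run:
```python
from h import *
T=cv2.imread("pics/t5.png");S=cv2.imread("pics/s5.png")
B,e=tri(ball(T,(202,225))[0],ball(S,(243,246),12)[0]);l=R2.T@(B[:2]-O);print("local",l,B[2],e)
print("ball2",*tri(ball(T,(401,252))[0],ball(S,(355,174))[0]))
if l[1]<-38 and B[2]>140: workorder.sign_off();print("signed")
```

```text
local [-62.346 -44.094] 155.38963288661165 1.576855209700903
ball2 [ 492.628 -203.109  128.186] 2.344997363239545
the job is handed in; nothing more can be done
signed
```

The round-window hatch is unbolted and the job is handed in, at about 13 s on the clock (limit 29 s). No check failed.

- **What I did:** I found the locker and its ball in both cameras, centred the fingers on the ball by touch and gripped it. I then raised the handle along its arc to about 0.75 rad of lift, drew the bolt back until it met its stop, let go and moved the arm clear.
- **Bolt:** The tool travelled 44.7 mm before the stop. The last pictures put the ball at x=-62, y=-44, z=155 mm in the locker's frame, which is about 44 mm of slide and 0.7 rad of lift. The rod tip is visibly out of the keeper.
- **Other locker:** Its ball measured within 0.4 mm of where it started, so that bolt is as it was.
- **Forces and accuracy:** Each wrist reading I took was below 8 N. The two camera views disagreed by 2 to 3 mm on most points, in line with the stated calibration.

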